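Find the tin that is not empty

ROBOT

A 6-joint arm with a two-finger parallel gripper is mounted at the origin on the work surface. World frame = base frame: x ahead of the robot, y to its left, z up, the work surface at z = 0. Lengths are in mm, angles in rad, forces in N, time in s.
With the tool pointing down it reaches from about 325 to 875 mm from the base axis. Payload 4.4 kg.
Tool frame: the origin (TCP) lies on the centre line of the jaws, within the pads' length; the fingertips stand ahead of it and the grasp point (between the pads) lies 6 mm ahead of it (ctrl.tcp_to_tips is the z of the fingertips in the tool frame, in mm); z points along the fingers, y is the line along which they close (so a half turn about z gives the same grasp; the last joint's range is limited). The gripper opens to 85 mm and grips with 20 to 120 N. Pads are 22 mm wide; open, the fingers measure 114 mm over their backs; the gripper's body (76 mm by 85 mm) begins 54 mm behind the grasp point. The pads swing forward as they close: fully open they stand 13 mm farther back than shut.
Start: joints at [-1.474, 0.207, 1.542, -0, 1.393, -0.15], TCP at [141.018, -557.442, 256.282] pointing down, gripper open.
Joint ranges: [-2.73, 2.73], [-0.86, 2.22], [0.23, 2.46], [-1.11, 4.25], [0.08, 2.63], [-2.82, 2.82]. Speed limits (rad/s): [2.79, 2.79, 3.14, 3.14, 3.14, 3.14].

INTERFACE

Orientations are given as a 3x3 rotation matrix whose columns are the frame's x, y, z axes.
In Python, from plant import ctrl, sensors, optics gives the robot as it stands. Calls block until the motion is done:
- ctrl.move_ptp(position, orientation): joint-space move of the TCP to a pose.
- ctrl.move_l(position, rot=None, vel=150, threshold=None): straight line of the TCP; rot=None keeps the orientation; vel is the mean speed in mm/s. With threshold (N) it stops when the force on the tool has changed by that much, and returns True; else False.
- ctrl.set_joints(angles): joint-space move.
- ctrl.gripper_to(opening, force=None): finger opening in mm; force is the grip in N (None keeps the last); returns when the fingers have stopped.
- ctrl.hold(seconds).
- ctrl.solve_ik(position, orientation): joint angles nearest the present ones, or None.
- sensors.read_state(): the state.
- optics.grab_frame(name): name is "scene" or "top" or "wrist"; returns (picture, depth): 420x560x3 uint8, red, green, blue; 420x560 float32, mm along the optical axis (not along the pixel's ray), 0 where there is no reading.
- optics.camera_params(name): a dict with "mtx" (3x3 intrinsics, pixels), "R" (3x3) and "t" (3): a world point X has camera coordinates R X + t; the wrist camera has in their place "T_tool_cam" (4x4, takes a point from camera to tool coordinates, whose origin is the TCP and whose axes are the flange's). Camera axes: x right, y down, z forward; pixel columns grow to the right and rows downward; lengths in mm; the calibration is good to about 2 mm. The wrist camera is an equidistant fisheye: a pixel r from the principal point sees the ray r / f radians off the axis. A picture is of the moment at which its call begins: read the wrist's pose just before it. camera_params takes no time and is no camera call.
A pose or a line that the arm cannot do raises ctrl.MotionError and nothing moves.
- ctrl.finish_job(): hands the job in; it is judged then, once.
The state is a dict: "t": time; "q": joint angles; "qvel": joint speeds; "tau": joint torques, N m; "eef_pos": TCP position; "eef_rot": TCP orientation; "force": force on the tool from outside, world axes, zero at the start; "wrist_torque": the same for the moment, N m; "grip_width": finger opening in mm; "grasp_force": force on a finger pad.
Only numpy, scipy, OpenCV 4.12 (cv2) and the standard library are available. Lean on these libraries where they do the work, as an engineer would, in place of code of your own. Each camera call takes 0.05 s, during which the arm holds its last target. There are 200 camera calls.

TASK

The three closed tins on the grey foam pad look alike, but one still has something in it: heft each one to find the heaviest. Stand the two lighter tins upright in the shallow card tray, setting them down, not dropping them. Finish holding the heaviest tin up in the gripper, upright and with its underside at least 15 cm above the table; leave everything else on the table where it is.

Things in the scene. Friction and masses are not known exactly. Their poses are not given: they have to be found in the camera images.
- tin_a_center (a point): closed round tinplate tin with a slip lid and a paper band, 60 mm across, 85 mm high, upright on the foam pad; one of three that look alike. Point at its centre (42.5 mm above its underside), own z up. Two of the three weigh 0.08 to 0.13 kg; the third, with something in it that may shift a few mm, 0.37 to 0.52 kg. Which one changes from start to start and can only be felt
- tin_b_center (a point): closed round tinplate tin with a slip lid and a paper band, 60 mm across, 85 mm high, upright on the foam pad; one of three that look alike. Point at its centre (42.5 mm above its underside), own z up. Two of the three weigh 0.08 to 0.13 kg; the third, with something in it that may shift a few mm, 0.37 to 0.52 kg. Which one changes from start to start and can only be felt
- tin_c_center (a point): closed round tinplate tin with a slip lid and a paper band, 60 mm across, 85 mm high, upright on the foam pad; one of three that look alike. Point at its centre (42.5 mm above its underside), own z up. Two of the three weigh 0.08 to 0.13 kg; the third, with something in it that may shift a few mm, 0.37 to 0.52 kg. Which one changes from start to start and can only be felt
- tray: shallow tray (an upturned document-box lid of brown card), fixed, outside 240 mm along its x and 340 mm along its y, walls 4 mm thick and 35 mm high, floor 4 mm thick, so a tin standing in it has its centre 46.5 mm above the table. Origin under its centre. A small jar already stands towards its +y end; the other two thirds are free. It may be to the left or the right of the robot, with the pad on the other side
- pad: thin firm grey foam pad, fixed, 240 mm along its x, 360 mm along its y, 6 mm thick, on which the tins stand (tin centres 48.5 mm above the table), about 120 mm apart along its y. Origin under its centre
- loupe: linen-tester magnifier, black metal, 32 x 32 x 37 mm, on the foam pad on the robot's side of the middle tin; origin under its centre
- pencil: short pencil, 7 mm thick, 110 mm long along its own y, lying on the foam pad; origin under its middle
- tape_roll: roll of paper tape lying flat on the foam pad, 48 mm across, 19 mm high; origin under its centre
- jar: small amber glass jar with a steel cap, 48 mm across, 52 mm high, standing in the tray near its +y end; origin under its centre
- mug: white mug, 80 mm across, 85 mm high, beyond the pad and tray; origin under its centre
- stamp: wooden-handled rubber stamp, 36 mm across, 72 mm high, beyond the pad and tray; origin under its centre
- brush: dusting brush lying flat, 190 mm long, beyond the pad and tray; origin under its middle
Mind the look-alikes: they are no part of the job. There is more than one size of the tape_roll; the one meant has the size given above.

How it is judged (in metres and radians):
On the way, in this order (a step that is already met when the one before it is completed fails the run):
1. one of the lighter tins stands released in the tray (((x of tin_a_center in the frame of tray between -0.1 and 0.1 m and y of tin_a_center in the frame of tray between -0.15 and 0.15 m and z of tin_a_center in the frame of tray between 0.04 and 0.052 m and angle between tin_a_center's own z axis and vertical below 0.1 rad and linear speed of tin_a below 0.03 m/s and contact force between tin_a and the fingers below 0.1 N and contact force between tin_a and tray below 2.2 N) or (x of tin_b_center in the frame of tray between -0.1 and 0.1 m and y of tin_b_center in the frame of tray between -0.15 and 0.15 m and z of tin_b_center in the frame of tray between 0.04 and 0.052 m and angle between tin_b_center's own z axis and vertical below 0.1 rad and linear speed of tin_b below 0.03 m/s and contact force between tin_b and the fingers below 0.1 N and contact force between tin_b and tray below 2.2 N) or (x of tin_c_center in the frame of tray between -0.1 and 0.1 m and y of tin_c_center in the frame of tray between -0.15 and 0.15 m and z of tin_c_center in the frame of tray between 0.04 and 0.052 m and angle between tin_c_center's own z axis and vertical below 0.1 rad and linear speed of tin_c below 0.03 m/s and contact force between tin_c and the fingers below 0.1 N and contact force between tin_c and tray below 2.2 N))), for 0.3 s.
2. both lighter tins stand released in the tray ((((x of tin_b_center in the frame of tray between -0.1 and 0.1 m and y of tin_b_center in the frame of tray between -0.15 and 0.15 m and z of tin_b_center in the frame of tray between 0.04 and 0.052 m and angle between tin_b_center's own z axis and vertical below 0.1 rad and linear speed of tin_b below 0.03 m/s and contact force between tin_b and the fingers below 0.1 N and contact force between tin_b and tray below 2.2 N) and (x of tin_c_center in the frame of tray between -0.1 and 0.1 m and y of tin_c_center in the frame of tray between -0.15 and 0.15 m and z of tin_c_center in the frame of tray between 0.04 and 0.052 m and angle between tin_c_center's own z axis and vertical below 0.1 rad and linear speed of tin_c below 0.03 m/s and contact force between tin_c and the fingers below 0.1 N and contact force between tin_c and tray below 2.2 N)) or ((x of tin_a_center in the frame of tray between -0.1 and 0.1 m and y of tin_a_center in the frame of tray between -0.15 and 0.15 m and z of tin_a_center in the frame of tray between 0.04 and 0.052 m and angle between tin_a_center's own z axis and vertical below 0.1 rad and linear speed of tin_a below 0.03 m/s and contact force between tin_a and the fingers below 0.1 N and contact force between tin_a and tray below 2.2 N) and (x of tin_c_center in the frame of tray between -0.1 and 0.1 m and y of tin_c_center in the frame of tray between -0.15 and 0.15 m and z of tin_c_center in the frame of tray between 0.04 and 0.052 m and angle between tin_c_center's own z axis and vertical below 0.1 rad and linear speed of tin_c below 0.03 m/s and contact force between tin_c and the fingers below 0.1 N and contact force between tin_c and tray below 2.2 N)) or ((x of tin_a_center in the frame of tray between -0.1 and 0.1 m and y of tin_a_center in the frame of tray between -0.15 and 0.15 m and z of tin_a_center in the frame of tray between 0.04 and 0.052 m and angle between tin_a_center's own z axis and vertical below 0.1 rad and linear speed of tin_a below 0.03 m/s and contact force between tin_a and the fingers below 0.1 N and contact force between tin_a and tray below 2.2 N) and (x of tin_b_center in the frame of tray between -0.1 and 0.1 m and y of tin_b_center in the frame of tray between -0.15 and 0.15 m and z of tin_b_center in the frame of tray between 0.04 and 0.052 m and angle between tin_b_center's own z axis and vertical below 0.1 rad and linear speed of tin_b below 0.03 m/s and contact force between tin_b and the fingers below 0.1 N and contact force between tin_b and tray below 2.2 N)))), for 0.3 s.
At the end, for the whole second after the job is handed in: Both lighter tins stand upright (within 0.1 rad) on the tray's floor, still and let go (each weighing on it less than 2.2 N). The heaviest is gripped in the fingers and still, its centre 165 mm or more above the table, upright within 0.35 rad, touching none of the other things ((((x of tin_b_center in the frame of tray between -0.1 and 0.1 m and y of tin_b_center in the frame of tray between -0.15 and 0.15 m and z of tin_b_center in the frame of tray between 0.04 and 0.052 m and angle between tin_b_center's own z axis and vertical below 0.1 rad and linear speed of tin_b below 0.03 m/s and contact force between tin_b and the fingers below 0.1 N and contact force between tin_b and tray below 2.2 N) and (x of tin_c_center in the frame of tray between -0.1 and 0.1 m and y of tin_c_center in the frame of tray between -0.15 and 0.15 m and z of tin_c_center in the frame of tray between 0.04 and 0.052 m and angle between tin_c_center's own z axis and vertical below 0.1 rad and linear speed of tin_c below 0.03 m/s and contact force between tin_c and the fingers below 0.1 N and contact force between tin_c and tray below 2.2 N) and height (world z) of tin_a_center above 0.165 m and angle between tin_a_center's own z axis and vertical below 0.35 rad and contact force between tin_a and the fingers above 2 N and linear speed of tin_a below 0.05 m/s and contact force between tin_a and tray below 0.2 N and contact force between tin_a and pad below 0.2 N and contact force between tin_a and mug below 0.2 N and contact force between tin_a and stamp below 0.2 N and contact force between tin_a and brush below 0.2 N and contact force between tin_a and jar below 0.2 N and contact force between tin_a and loupe below 0.2 N and contact force between tin_a and pencil below 0.2 N and contact force between tin_a and tape_roll below 0.2 N and contact force between tin_a and tin_b below 0.2 N and contact force between tin_a and tin_c below 0.2 N) or ((x of tin_a_center in the frame of tray between -0.1 and 0.1 m and y of tin_a_center in the frame of tray between -0.15 and 0.15 m and z of tin_a_center in the frame of tray between 0.04 and 0.052 m and angle between tin_a_center's own z axis and vertical below 0.1 rad and linear speed of tin_a below 0.03 m/s and contact force between tin_a and the fingers below 0.1 N and contact force between tin_a and tray below 2.2 N) and (x of tin_c_center in the frame of tray between -0.1 and 0.1 m and y of tin_c_center in the frame of tray between -0.15 and 0.15 m and z of tin_c_center in the frame of tray between 0.04 and 0.052 m and angle between tin_c_center's own z axis and vertical below 0.1 rad and linear speed of tin_c below 0.03 m/s and contact force between tin_c and the fingers below 0.1 N and contact force between tin_c and tray below 2.2 N) and height (world z) of tin_b_center above 0.165 m and angle between tin_b_center's own z axis and vertical below 0.35 rad and contact force between tin_b and the fingers above 2 N and linear speed of tin_b below 0.05 m/s and contact force between tin_b and tray below 0.2 N and contact force between tin_b and pad below 0.2 N and contact force between tin_b and mug below 0.2 N and contact force between tin_b and stamp below 0.2 N and contact force between tin_b and brush below 0.2 N and contact force between tin_b and jar below 0.2 N and contact force between tin_b and loupe below 0.2 N and contact force between tin_b and pencil below 0.2 N and contact force between tin_b and tape_roll below 0.2 N and contact force between tin_b and tin_a below 0.2 N and contact force between tin_b and tin_c below 0.2 N) or ((x of tin_a_center in the frame of tray between -0.1 and 0.1 m and y of tin_a_center in the frame of tray between -0.15 and 0.15 m and z of tin_a_center in the frame of tray between 0.04 and 0.052 m and angle between tin_a_center's own z axis and vertical below 0.1 rad and linear speed of tin_a below 0.03 m/s and contact force between tin_a and the fingers below 0.1 N and contact force between tin_a and tray below 2.2 N) and (x of tin_b_center in the frame of tray between -0.1 and 0.1 m and y of tin_b_center in the frame of tray between -0.15 and 0.15 m and z of tin_b_center in the frame of tray between 0.04 and 0.052 m and angle between tin_b_center's own z axis and vertical below 0.1 rad and linear speed of tin_b below 0.03 m/s and contact force between tin_b and the fingers below 0.1 N and contact force between tin_b and tray below 2.2 N) and height (world z) of tin_c_center above 0.165 m and angle between tin_c_center's own z axis and vertical below 0.35 rad and contact force between tin_c and the fingers above 2 N and linear speed of tin_c below 0.05 m/s and contact force between tin_c and tray below 0.2 N and contact force between tin_c and pad below 0.2 N and contact force between tin_c and mug below 0.2 N and contact force between tin_c and stamp below 0.2 N and contact force between tin_c and brush below 0.2 N and contact force between tin_c and jar below 0.2 N and contact force between tin_c and loupe below 0.2 N and contact force between tin_c and pencil below 0.2 N and contact force between tin_c and tape_roll below 0.2 N and contact force between tin_c and tin_a below 0.2 N and contact force between tin_c and tin_b below 0.2 N))); the arm keeps its last pose, push and grip.
It fails at once if a tin is tipped over (angle between any of tin_a_center, tin_b_center, tin_c_center's own z axis and vertical above 0.6 rad).
It fails at once if a tin is dropped or thrown: out of the fingers and faster than 0.6 m/s ((linear speed of tin_a above 0.6 m/s and contact force between tin_a and the fingers below 0.05 N) or (linear speed of tin_b above 0.6 m/s and contact force between tin_b and the fingers below 0.05 N) or (linear speed of tin_c above 0.6 m/s and contact force between tin_c and the fingers below 0.05 N)).
It fails at once if one of the other loose things is shifted by more than 30 mm (distance of any of loupe, pencil, tape_roll, jar, mug, stamp, brush from where it was at the start of the episode above 0.03 m).
It also fails if it takes over 72 s, if anything falls off the work surface, if the arm or the gripper's body presses on something with over 40 N, if the wrist force passes 120 N, or if a joint passes its speed limit or range.

## Working session

There is one attempt and no reset: what is moved stays moved. The work goes in short steps, each a Python script; the robot and the scene stay as the last script left them, time stands still between calls to the robot, and variables do not carry over. Pictures are saved under pics/ and viewed, at most 10 in all, crops included, and the job is handed in when it is done.

```bash
mkdir -p pics; ls
python3 - <<'E'
from plant import ctrl,sensors,optics
import cv2,numpy as np
for n in ["top","scene"]:
    p,d=optics.grab_frame(n); np.savez(f"{n}.npz",p=p,d=d)
    cv2.imwrite(f"pics/{n}.png",p[:,:,::-1])
    print(n,optics.camera_params(n))
s=sensors.read_state();print(s,ctrl.tcp_to_tips)
E
```

```text
pics
top {'mtx': array([[390.36989717,   0.        , 274.17486145],
       [  0.        , 390.36989717, 210.32068536],
       [  0.        ,   0.        ,   1.        ]]), 'R': array([[ 0.02592819, -0.99960622,  0.01073035],
       [-0.98034719, -0.02752565, -0.19535025],
       [ 0.19556868, -0.00545439, -0.98067484]]), 't': array([-31.69752129, 556.41440472, 934.32306439])}
scene {'mtx': array([[441.88429039,   0.        , 282.01768323],
       [  0.        , 441.88429039, 199.54300859],
       [  0.        ,   0.        ,   1.        ]]), 'R': array([[-0.81829526,  0.57430332, -0.02384461],
       [ 0.31942668,  0.41986333, -0.84951832],
       [-0.47786972, -0.70277342, -0.52701998]]), 't': array([ 460.7857739 , -119.73425869, 1415.68497374])}
{'t': 0.1, 'q': array([-1.47350140e+00,  2.07380000e-01,  1.54280921e+00, -4.29652330e-05,
        1.39351304e+00, -1.50490253e-01]), 'qvel': array([ 0.000303  , -0.00306134, -0.00117015,  0.00100738,  0.00133249,
        0.00120056]), 'tau': array([-2.79897193e-05, -3.84091651e+01, -2.92549145e+01, -1.86586635e-04,
        4.84306584e-03,  2.68232668e-06]), 'eef_pos': array([ 140.94295632, -556.80311938,  255.2170453 ]), 'eef_rot': array([[ 9.69456166e-01,  2.45264513e-01, -2.47021448e-04],
       [ 2.45264484e-01, -9.69453940e-01,  2.09551413e-03],
       [ 2.74479336e-04, -2.09209468e-03, -9.99997774e-01]]), 'force': array([-0.11057452, -0.49413073, -0.26660726]), 'wrist_torque': array([0.01252827, 0.03453128, 0.01642764]), 'grasp_force': 0.0, 'grip_width': 85.45603099085119} 25.0
```

View pics/top.png

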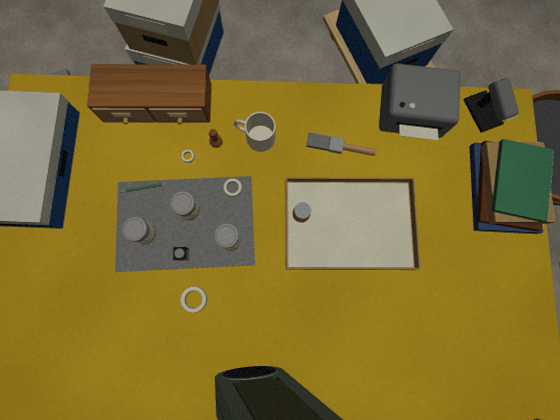

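View pics/scene.png

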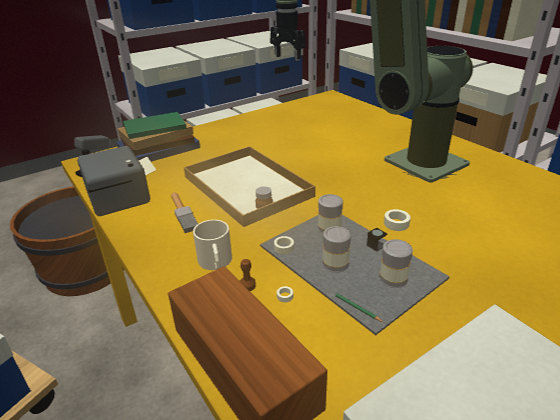

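The top view shows three identical grey-lidded tins on the pad at about (183,203), (136,230) and (228,237), with the loupe at (180,254), pencil (142,187) and tape roll (232,187). The tray is at (351,224), with the jar at (302,211).
Could be taken for a tin: jar (302,211), mug (260,131), stamp (214,138), loupe (180,254). The tins are the three 60 mm lids on the pad.

```bash
cat > h.py <<'E'
import numpy as np,cv2
from plant import optics
def cloud(n,p,d):
    c=optics.camera_params(n); K=c["mtx"]
    v,u=np.mgrid[:420,:560]
    X=np.stack([(u-K[0,2])/K[0,0]*d,(v-K[1,2])/K[1,1]*d,d],-1)
    W=(X-c["t"])@c["R"]; W[d<=0]=np.nan
    return W
E
python3 - <<'E'
from h import *
z=np.load("top.npz");p,d=z["p"],z["d"];W=cloud("top",p,d)
cv2.imwrite("pics/crop.png",cv2.resize(p[160:280,100:430,::-1],None,fx=2.4,fy=2.4,interpolation=2))
def blob(u0,u1,v0,v1,zl,zh):
    w=W[v0:v1,u0:u1].reshape(-1,3);w=w[(w[:,2]>zl)&(w[:,2]<zh)]
    c,r=cv2.minEnclosingCircle(w[:,:2].astype(np.float32)) if len(w) else (0,0)
    print(len(w),w.mean(0).round(1),np.round(c,1),round(r,1),"zmed",np.median(w[:,2]).round(1))
for b in [(160,205,185,225),(115,160,210,250),(208,248,218,255)]: blob(*b,80,100)
blob(288,316,198,226,40,70)   # jar
blob(168,194,242,268,25,55)   # loupe
blob(220,245,175,200,14,30)   # tape
blob(236,284,110,155,75,95)
for uv in [(116,190),(252,178),(254,264),(118,270),(180,220),(286,180),(414,180),(418,268),(287,268),(350,230),(120,300)]: print(uv,W[uv[1],uv[0]].round(0))
w=W[170:275,280:425];m=(w[...,2]>25)&(w[...,2]<45);m[:60,:40]&=~((np.mgrid[:60,:40][1]>10)&(np.mgrid[:60,:40][0]>12))
a=w[m][:,:2].astype(np.float32);print("tray",cv2.minAreaRect(a))
w=W[165:280,105:265];m=(w[...,2]>3.5)&(w[...,2]<9);g=p[165:280,105:265].astype(int);m=(g.max(-1)-g.min(-1)<25)&(w[...,2]<15)
print("pad",cv2.minAreaRect(w[m][:,:2].astype(np.float32)))
E
```

```text
471 [562.3 209.6  88.2] [562.4 210.8] 30.6 zmed 88.2
499 [495.4 319.8  88.2] [496.  320.8] 30.3 zmed 88.4
480 [485.3  97.5  88.6] [485.8  98. ] 29.8 zmed 88.5
235 [558.5 -88.2  54.2] [559.9 -88.4] 21.7 zmed 54.8
181 [443.9 217.7  42.4] [444.  217.9] 22.6 zmed 42.6
152 [622.2  95.2  23.2] [623.2  95.5] 23.9 zmed 23.5
210 [771.5  25.7  82. ] [771.8  25.8] 40.5 zmed 82.5
(116, 190) [612. 411.  -2.]
(252, 178) [657.  46.  -2.]
(254, 264) [424.  32.   4.]
(118, 270) [399. 381.   5.]
(180, 220) [534. 231.   8.]
(286, 180) [643. -46.  36.]
(414, 180) [ 653. -384.   34.]
(418, 268) [ 423. -384.   32.]
(287, 268) [414. -53.  33.]
(350, 230) [ 520. -219.    3.]
(120, 300) [324. 370.  -1.]
tray ((536.7484130859375, -218.0776824951172), (241.34600830078125, 340.5169677734375), 1.1509184837341309)
pad ((528.7485961914062, 219.38955688476562), (240.20303344726562, 359.67071533203125), 4.3095173835754395)
```

View pics/crop.png

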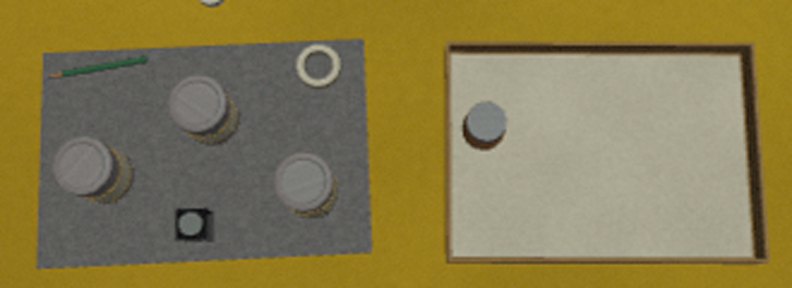

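The crop confirms three identical lidded tins on the pad, with clear space round each. The tray is free apart from the jar. I'll heft the nearest tin (C) first.

```bash
cat >> h.py <<'E'
from plant import ctrl,sensors
ZT=230.
TINS=dict(A=(562.5,210.5),B=(496,320.5),C=(486,98))
def rot(pos):
    best=None
    for s in (1,-1):   # jaws close along world x
        R=np.array([[0,s,0],[s,0,0],[0,0,-1.]])
        q=ctrl.solve_ik(pos,R)
        if q is not None and (best is None or abs(q[5])<best[0]): best=(abs(q[5]),R)
    return best[1]
def fz():
    f=[]
    for _ in range(6): ctrl.hold(.06); f.append(sensors.read_state()["force"][2])
    return np.mean(f)
def say(*a):
    s=sensors.read_state();print(*a,"t",round(s["t"],1),s["eef_pos"].round(1),"F",s["force"].round(1),"w",round(s["grip_width"],1),"g",round(s["grasp_force"],1),flush=True)
def heft(k):
    x,y=TINS[k]; P=[x,y,ZT]
    ctrl.gripper_to(85)
    ctrl.move_ptp(P,rot(P)); ctrl.move_l([x,y,120]); ctrl.hold(.2); f0=fz()
    hit=ctrl.move_l([x,y,66],vel=100,threshold=8); say("down",hit)
    if hit: return None
    ctrl.gripper_to(50,60); say("gripped")
    ctrl.move_l([x,y,120],vel=80); ctrl.hold(.3); f1=fz(); m=(f0-f1)/9.81
    say(k,"mass",round(m,3)); return m
def lower(x,y,z):   # z: TCP height at which the tin should touch
    ctrl.move_l([x,y,z+15],vel=150); ctrl.hold(.15)
    hit=ctrl.move_l([x,y,z-4],vel=20,threshold=1.5); say("touch",hit)
    ctrl.hold(.2); ctrl.gripper_to(85); ctrl.hold(.2); say("open")
    ctrl.move_l([x,y,ZT],vel=200)
def place(x,y):
    s=sensors.read_state()["eef_pos"]; ctrl.move_l([s[0],s[1],ZT],vel=150)
    P=[x,y,ZT]; ctrl.move_ptp(P,rot(P)); say("over tray"); lower(x,y,64)
E
python3 -c "
from h import *
print(heft('C'))"
```

```text
down False t 5.1 [486.3  98.   66.2] F [-0.2 -0.3  0.7] w 85.1 g 0.0
gripped t 5.4 [487.2  98.1  67.2] F [0.1 1.  4.2] w 57.8 g 64.6
C mass 0.196 t 6.9 [486.  98. 120.] F [ 0.3  0.3 -0.9] w 57.8 g 64.2
0.19649934477990802
```

```bash
python3 -c "
from h import *
for i in range(25):
    ctrl.hold(.06); s=sensors.read_state(); print(s['force'].round(2),s['wrist_torque'].round(3),s['tau'][1:3].round(2))
p,d=optics.grab_frame('scene');cv2.imwrite('pics/s2.png',p[:,:,::-1])"
```

```text
[ 0.33 -0.73 -1.07] [ 0.055  0.023 -0.013] [-33.84 -24.85]
[-0.28 -0.42 -0.53] [-0.013  0.01   0.006] [-33.84 -24.85]
[ 0.91 -0.31 -1.63] [ 0.016  0.009 -0.009] [-33.84 -24.85]
[-0.29 -0.26 -1.93] [ 0.002 -0.005 -0.023] [-33.85 -24.86]
[ 0.01  0.55 -0.91] [ 0.054 -0.015 -0.001] [-33.85 -24.86]
[ 0.11  0.33 -1.17] [ 0.069 -0.03   0.016] [-33.85 -24.86]
[-0.41  0.22 -0.26] [-0.031  0.017  0.005] [-33.85 -24.86]
[-0.72 -0.27 -0.14] [ 0.018  0.009 -0.007] [-33.85 -24.86]
[ 0.44 -0.15 -1.85] [ 0.035 -0.018  0.003] [-33.85 -24.86]
[-0.64 -0.45 -1.87] [-0.041  0.012  0.04 ] [-33.86 -24.86]
[-0.05 -0.08 -1.8 ] [ 0.012  0.044 -0.02 ] [-33.86 -24.85]
[-0.32 -0.34 -1.15] [-0.002  0.043  0.021] [-33.86 -24.85]
[ 0.4   0.04 -1.06] [ 0.03   0.043 -0.026] [-33.86 -24.85]
[ 0.14 -0.23 -0.58] [ 0.017 -0.04  -0.016] [-33.86 -24.85]
[-0.8  -0.72 -0.57] [ 0.027 -0.022 -0.038] [-33.85 -24.85]
[-0.28  0.55 -0.5 ] [-0.036  0.027  0.023] [-33.85 -24.85]
[ 1.01  0.65 -1.81] [-0.031  0.03   0.054] [-33.85 -24.85]
[-0.35  0.8  -0.67] [-0.045  0.038 -0.035] [-33.85 -24.85]
[ 0.08  0.98 -0.83] [-0.041  0.014  0.018] [-33.85 -24.85]
[ 0.05  0.27 -0.73] [-0.016 -0.023  0.022] [-33.85 -24.85]
[ 0.45  0.08 -0.94] [-0.007  0.016  0.006] [-33.86 -24.85]
[-0.66  1.06 -1.16] [ 0.037 -0.038 -0.041] [-33.85 -24.85]
[ 0.51  0.43 -2.08] [0.036 0.031 0.017] [-33.85 -24.85]
[ 0.52  0.16 -0.05] [ 0.044 -0.022  0.018] [-33.86 -24.85]
[-0.6   0.5  -1.31] [-0.051 -0.002 -0.001] [-33.85 -24.85]
```

View pics/s2.png

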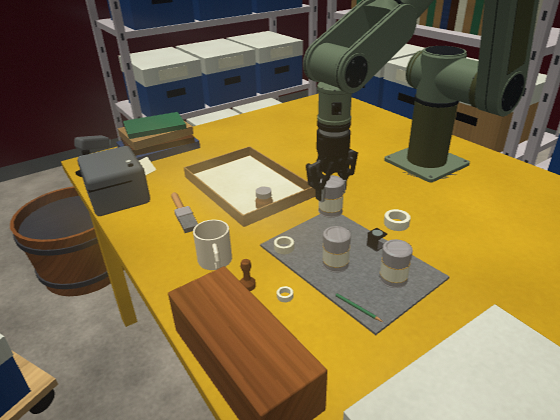

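The picture shows tin C held upright at about (331,195). The force reads −1.07 N over 25 samples with about 0.6 N noise, so roughly 0.11 kg: light. I'll raise the touch threshold above the noise, take longer averages, and place it.

```bash
sed -i 's/threshold=1.5/threshold=3.5/; s/range(6)/range(14)/' h.py
sed -i 's|hit=ctrl.move_l(\[x,y,z-4\],vel=20,threshold=3.5); say("touch",hit)|hit=ctrl.move_l([x,y,z-4],vel=20,threshold=3.5); say("touch",hit)\n    if sensors.read_state()["eef_pos"][2]>z+4: raise SystemExit("early touch")|' h.py
python3 -c "
from h import *
place(537,-300)
p,d=optics.grab_frame('scene');cv2.imwrite('pics/s3.png',p[100:310,150:430,::-1])
m=heft('B'); print(m)"
```

```text
over tray t 10.8 [ 537.3 -298.7  229.8] F [ 0.1  0.6 -0.7] w 57.7 g 64.2
touch True t 12.8 [ 536.9 -300.    65.2] F [-0.2 -1.   3.6] w 57.8 g 64.5
open t 13.6 [ 535.8 -299.1   64. ] F [ 0.2  0.1 -0.3] w 84.9 g 0.0
down False t 19.6 [496.3 320.6  66.1] F [1.2 1.1 0.6] w 84.9 g 0.0
gripped t 20.0 [497.1 321.   67.4] F [0.5 0.4 4. ] w 58.0 g 65.7
B mass 0.508 t 21.9 [496.  320.5 120. ] F [-0.6 -0.9 -5. ] w 57.9 g 65.0
0.5078958211889
```

View pics/s3.png

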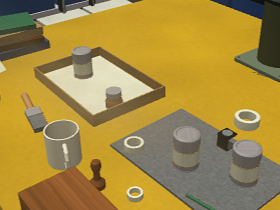

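Tin C stands upright in the tray (crop (82,62)). Tin B weighs about 0.5 kg, so it is the heavy one. I'll set it back down, move tin A to the tray, then fetch B again.

```bash
python3 -c "
from h import *
lower(*TINS['B'],66)
m=heft('A'); print(m)
if m is not None and m<.25:
    place(537,-190)
    p,d=optics.grab_frame('scene');cv2.imwrite('pics/s4.png',p[100:310,150:430,::-1])
"
```

```text
touch True t 23.2 [495.8 320.4  67.4] F [-0.1 -0.5  5.7] w 58.3 g 66.2
open t 24.0 [493.7 319.4  65.1] F [-0.5  1.   0.2] w 85.1 g 0.0
down False t 28.3 [562.8 210.6  66.1] F [ 0.2  0.2 -0.2] w 84.9 g 0.0
gripped t 28.7 [563.8 210.8  67.6] F [0.4 0.1 4. ] w 60.3 g 64.9
A mass 0.095 t 30.6 [562.5 210.5 120. ] F [ 0.7 -0.4 -0.6] w 59.7 g 64.6
0.09476144783510082
over tray t 33.0 [ 537.3 -189.   229.8] F [ 0.7  0.  -0.8] w 59.7 g 64.7
touch True t 35.0 [ 536.8 -189.9   65.5] F [-0.4 -0.3  3.7] w 60.0 g 65.0
open t 35.8 [ 535.8 -189.4   64.4] F [-0.1 -0.1 -0.4] w 84.6 g 0.0
```

```bash
ls pics
```

```text
crop.png
s2.png
s3.png
s4.png
scene.png
top.png
```

```bash
python3 -c "
from h import *
print(heft('B')); x,y=TINS['B']
ctrl.move_l([x,y,260],vel=100); ctrl.hold(1); say('up')
p,d=optics.grab_frame('scene');cv2.imwrite('pics/s5.png',p[50:330,130:470,::-1])
"
```

```text
down False t 41.5 [496.3 320.6  66.1] F [0.4 0.1 0.4] w 85.1 g 0.0
gripped t 41.8 [496.9 321.   67.3] F [-0.4 -0.4  4.4] w 57.9 g 66.0
B mass 0.483 t 43.8 [496.  320.5 120. ] F [ 0.6  0.1 -5.3] w 58.1 g 65.3
0.48251409918822596
up t 46.3 [496.  320.5 260. ] F [ 0.2 -0.6 -4.7] w 57.8 g 65.3
```

View pics/s5.png

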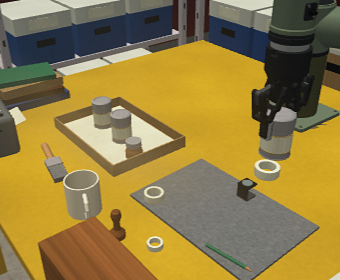

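Both light tins stand upright in the tray (crop (101,112) and (121,126)). The heavy one hangs upright in the gripper at (277,133), with its underside about 195 mm up.

```bash
python3 -c "
from h import *
print(ctrl.finish_job())"
```

```text
the job is handed in; nothing more can be done
None
```

I handed the job in with the two lighter tins (about 0.11 and 0.09 kg) upright in the tray and the heaviest (about 0.5 kg) held upright about 195 mm above the table; no verdict came back.

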